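# Unpack spare eyepieces from a covered instrument case

### The job

Spare microscope eyepieces are packed in the foam of the aluminium case, under its loose lid. First clear the slide boxes off the lid and lay them side by side on the rubber mat, then take the lid off by its handle and lay it flat on the bench beside the case. Draw every eyepiece out of its tight cutout and set it down in the steel tray (standing or lying), then put the lid back squarely on the empty case; leave the bottle, tube rack and mouse where they are.

Things in the scene. Friction and masses are not known exactly. Their poses are not given: they have to be found in the camera images.
- case: Fixed open aluminium case 230 x 112 mm, 80 mm tall, walls 4 mm. Origin: centre of underside; x along its length. Dark foam fills it to 41 mm above the bench, with 4 cutouts on the centre line at x = -81, -27, 27, 81 mm, down to 6 mm. Sprung cheeks pinch each barrel along y; collars stand just above the foam, tops 8 mm below the rim. Pulling one up takes 10 to 20 N; small twists help.
- lid: Loose flat aluminium lid 240 x 122 x 8 mm, 300 g, no lip, resting on the case rim. Origin: centre of underside; x along its length. In its middle a dark bar handle runs along y: 12 mm thick in x, 64 mm long in y, from 26 to 40 mm above the underside, on two posts. Slide boxes start about 15 mm from the handle on its +x and -x sides, in the way of the fingers.
- slidebox_a: White plastic slide box, perhaps absent (1 or 2 are there): closed block 85 x 50 x 40 mm (its x, y, z), 160 g, origin at its centre. Starts lying on the lid beside the handle, its 85 mm side along the lid's length.
- slidebox_b: White plastic slide box, perhaps absent (1 or 2 are there): closed block 85 x 50 x 40 mm (its x, y, z), 160 g, origin at its centre. Starts lying on the lid beside the handle, its 85 mm side along the lid's length.
- eyepiece_1: Eyepiece, perhaps absent (3 or 4 are there): steel barrel 23 mm across, 36 mm long, below a black eight-sided collar 30 mm across flats, 30 mm tall, glass on top; 80 g. Origin: middle of the collar, 51 mm above the foot, 15 mm below the top; z towards the glass; flats face its +x, +y, -x, -y and the 45 degree directions between. Starts in a case cutout.
- eyepiece_2: Eyepiece, perhaps absent (3 or 4 are there): steel barrel 23 mm across, 36 mm long, below a black eight-sided collar 30 mm across flats, 30 mm tall, glass on top; 80 g. Origin: middle of the collar, 51 mm above the foot, 15 mm below the top; z towards the glass; flats face its +x, +y, -x, -y and the 45 degree directions between. Starts in a case cutout.
- eyepiece_3: Eyepiece, perhaps absent (3 or 4 are there): steel barrel 23 mm across, 36 mm long, below a black eight-sided collar 30 mm across flats, 30 mm tall, glass on top; 80 g. Origin: middle of the collar, 51 mm above the foot, 15 mm below the top; z towards the glass; flats face its +x, +y, -x, -y and the 45 degree directions between. Starts in a case cutout.
- eyepiece_4: Eyepiece, perhaps absent (3 or 4 are there): steel barrel 23 mm across, 36 mm long, below a black eight-sided collar 30 mm across flats, 30 mm tall, glass on top; 80 g. Origin: middle of the collar, 51 mm above the foot, 15 mm below the top; z towards the glass; flats face its +x, +y, -x, -y and the 45 degree directions between. Starts in a case cutout.
- tray: Shallow open steel tray fixed to the bench, 200 x 140 x 25 mm outside (x, y, z), walls and floor 4 mm. Origin: centre of its underside. Stands on one side of the case, the mat on the other.
- mat: Dark rubber mat fixed flat on the bench, 200 x 150 x 4 mm (x, y, z). Origin: centre of its underside.
- bottle: Bystander: closed amber bottle, 60 mm in diameter, 120 mm tall, origin under its centre. Beyond the case; leave it alone.
- tube_rack: Bystander: grey block with capped sample tubes, 60 x 170 x 90 mm, origin under its centre. Leave it alone.
- mouse: Bystander: black computer mouse, 100 x 58 x 28 mm, origin under its centre. Leave it alone.

How it is judged (in metres and radians):
On the way, in this order (a step that is already met when the one before it is completed fails the run):
1. every slide box rests on the mat, let go (x of slidebox_a in the frame of mat between -0.08 and 0.08 m and y of slidebox_a in the frame of mat between -0.065 and 0.065 m and z of each of slidebox_a, slidebox_b in the frame of mat below 0.056 m and linear speed of each of slidebox_a, slidebox_b below 0.03 m/s and contact force between the fingers and slidebox_a below 0.1 N and x of slidebox_b in the frame of mat between -0.08 and 0.08 m and y of slidebox_b in the frame of mat between -0.065 and 0.065 m and contact force between the fingers and slidebox_b below 0.1 N), for 0.2 s.
2. the lid lies flat on the bench beside the case, let go (height (world z) of lid below 0.02 m and horizontal distance between lid and case above 0.13 m and angle between lid's own z axis and vertical below 0.15 rad and linear speed of lid below 0.03 m/s and contact force between the fingers and lid below 0.1 N), for 0.2 s.
3. every eyepiece rests in the tray, let go (x of eyepiece_1 in the frame of tray between -0.095 and 0.095 m and y of eyepiece_1 in the frame of tray between -0.065 and 0.065 m and z of each of eyepiece_1, eyepiece_2, eyepiece_3, eyepiece_4 in the frame of tray below 0.062 m and linear speed of each of eyepiece_1, eyepiece_2, eyepiece_3, eyepiece_4 below 0.03 m/s and contact force between the fingers and eyepiece_1 below 0.1 N and x of eyepiece_2 in the frame of tray between -0.095 and 0.095 m and y of eyepiece_2 in the frame of tray between -0.065 and 0.065 m and contact force between the fingers and eyepiece_2 below 0.1 N and x of eyepiece_3 in the frame of tray between -0.095 and 0.095 m and y of eyepiece_3 in the frame of tray between -0.065 and 0.065 m and contact force between the fingers and eyepiece_3 below 0.1 N and x of eyepiece_4 in the frame of tray between -0.095 and 0.095 m and y of eyepiece_4 in the frame of tray between -0.065 and 0.065 m and contact force between the fingers and eyepiece_4 below 0.1 N), for 0.2 s.
At the end, for the whole second after the job is handed in: Slide boxes on the mat, unstacked (centre 1 cm or more inside its long edges, 2 cm its short ones), eyepieces in the tray (standing or lying), lid on the case rim, centred within 10 mm each way and square within 0.1 rad (either way round); all let go and at rest (all of step 1 and all of step 3 and x of lid in the frame of case between -0.01 and 0.01 m and y of lid in the frame of case between -0.01 and 0.01 m and z of lid in the frame of case between 0.076 and 0.084 m and angle between the x axis of lid and the x axis of case, either way round below 0.1 rad and angle between lid's own z axis and vertical below 0.04 rad and linear speed of lid below 0.03 m/s and contact force between the fingers and lid below 0.1 N); the robot touches nothing.
It fails at once if the bottle is pushed more than 3 cm (distance of bottle from where it was at the start of the episode above 0.03 m).
It fails at once if the tube rack is pushed more than 3 cm (distance of tube_rack from where it was at the start of the episode above 0.03 m).
It fails at once if the mouse is pushed more than 3 cm (distance of mouse from where it was at the start of the episode above 0.03 m).
Of slidebox_a, slidebox_b only 1 to 2 are there at a start; the rules pass over those that are not, and their reading is None.
Of eyepiece_1, eyepiece_2, eyepiece_3, eyepiece_4 only 3 to 4 are there at a start; the rules pass over those that are not, and their reading is None.
At some moment in a run one of lid, slidebox_a, slidebox_b may be knocked a few centimetres aside while the robot is not near it.
Once in a run the grip may slacken for a moment while it holds something.
It also fails if it takes over 210 s, if anything falls off the work surface, if the arm or the gripper's body presses on something with over 40 N, if the wrist force passes 120 N, or if a joint passes its speed limit or range.

### The arm

A 6-joint arm with a two-finger parallel gripper is mounted at the origin on the work surface. World frame = base frame: x ahead of the robot, y to its left, z up, the work surface at z = 0. Lengths are in mm, angles in degrees, forces in N, time in s.
With the tool pointing down it reaches from about 300 to 850 mm from the base axis. Payload 4.2 kg.
Tool frame: the origin (TCP) lies on the centre line of the jaws, within the pads' length; the fingertips stand 8 mm ahead of it and the grasp point (between the pads) lies 11 mm behind it; z points along the fingers, y is the line along which they close (so a half turn about z gives the same grasp; the last joint's range is limited). The gripper opens to 91 mm and grips with 3 to 60 N. Pads are 32 mm wide; open, the fingers measure 118 mm over their backs; the gripper's body (76 mm by 178 mm) begins 60 mm behind the grasp point.
Start: joints at [-66.177, 18.312, 89.639, -0, 72.044, -1.146], TCP at [242.733, -521.271, 221.976] pointing down, gripper open.
Joint ranges: [-177.97, 177.97], [-48.28, 115.42], [12.27, 149.76], [-77.06, 257.06], [2.81, 150.46], [-146.56, 146.56]. Speed limits (degrees/s): [147.25, 147.25, 180, 180, 180, 180].

### API

Orientations are given as [roll, pitch, yaw] about the fixed x, y, z axes, in that order (R = Rz(yaw) Ry(pitch) Rx(roll)).
In Python, from workcell import telemetry, eyes, ticket gives the robot as it stands. The module is installed in compiled form; this text tells all that it offers.
- The arm moves only by the shell command python3 -m crank 'ROWS' [OPENING] [FORCE]. ROWS is JSON, a list of rows, each an object of numbers: "dx", "dy", "dz": the shift along the world's x, y, z normalised to -1 to 1, where 1 is 80 cm; "yaw": the turn about the world's z normalised to -1 to 1, where 1 is 5 degrees. A call has 1 to 10 rows; each row shifts and turns the commanded pose from where the row before left it; what a row does not reach is not made up. A row lasts 1/8 s, in which the tool goes at most 62.5 mm and 10.7 degrees, less where a joint would pass 70% of its speed; a pose out of reach is approached as far as the arm can. A call with a number of a shift or a turn outside -1 to 1 is refused whole. A call with a gripper value outside its range is refused whole. OPENING is the opening, from 0 (shut) to 1 (fully open), set as the call begins (- or left out, the last holds). The fingers move at their own pace and stop on an object; FORCE is the grip in N (left out, the last holds). Time passes only in rows, so rows that do not move let the fingers close. It gives the time, the measured TCP pose, the force, the opening and the grip force at its end, in the units of the state.
- telemetry.state(): the state, without advancing time (a new reading comes with each control period).
- eyes.grab_frame(name): name is "scene" or "top" or "wrist"; returns the picture (420x560x3 uint8, red, green, blue); there is no depth.
- eyes.calibration(name): a dict with "camera_matrix" (3x3 intrinsics, pixels), "k1" (the pictures are not rectified: a ray, as slopes to the right and down, at radius r is drawn at 1 + k1 r^2 times it, then the intrinsics apply), "world_from_camera" (4x4, takes a point from camera to world coordinates). Camera axes: x right, y down, z forward; pixel columns grow to the right and rows downward; lengths in mm; the calibration is good to about 2 mm. A picture is of the moment at which its call begins: read the wrist's pose just before it. calibration takes no time and is no camera call; for the wrist camera it gives the pose at the moment of the call.
- ticket.job_done(): hands the job in; it is judged then, once.
The state is a dict: "time_s": time; "qpos": joint angles; "qvel": joint speeds; "effort": joint torques, N m; "ee_pos": TCP position; "ee_rot": TCP orientation; "force": force on the tool from outside, world axes, zero at the start; "torque": the same for the moment, N m; "gripper_width": finger opening in mm; "gripper_force": force on a finger pad.
Only numpy, scipy, OpenCV 4.12 (cv2) and the standard library are available. Lean on these libraries where they do the work, as an engineer would, in place of code of your own. Each camera call takes 0.05 s, during which the arm holds its last target. There are 200 camera calls.

## Working session

There is one attempt and no reset: what is moved stays moved. The work goes in short steps, Python scripts to look and compute and a shell command to move; the robot and the scene stay as the last step left them, time stands still between calls to the robot, and variables do not carry over. Pictures are saved under pics/ and viewed, at most 14 in all, crops included, and the job is handed in when it is done.

```bash
mkdir -p pics; cat > h.py <<'E'
import numpy as np, cv2
from workcell import telemetry, eyes, ticket
def grab(n,fn=None):
    im=eyes.grab_frame(n)
    if fn: cv2.imwrite('pics/'+fn,cv2.cvtColor(im,cv2.COLOR_RGB2BGR))
    return im
def ray(c,px):
    K=np.array(c['camera_matrix']);T=np.array(c['world_from_camera'])
    px=np.atleast_2d(np.array(px,float))
    d=np.stack([(px[:,0]-K[0,2])/K[0,0],(px[:,1]-K[1,2])/K[1,1]],1)
    u=d.copy()
    for _ in range(30): u=d/(1+c['k1']*(u**2).sum(1,keepdims=True))
    r=np.c_[u,np.ones(len(u))]@T[:3,:3].T
    return T[:3,3],r
def plane(c,px,z):
    o,r=ray(c,px); return o+r*((z-o[2])/r[:,2:3])
def proj(c,P):
    K=np.array(c['camera_matrix']);T=np.array(c['world_from_camera'])
    q=(np.atleast_2d(P)-T[:3,3])@T[:3,:3]; u=q[:,:2]/q[:,2:]
    u=u*(1+c['k1']*(u**2).sum(1,keepdims=True))
    return np.c_[u[:,0]*K[0,0]+K[0,2],u[:,1]*K[1,1]+K[1,2]]
def st():
    s=telemetry.state(); print({k:np.round(s[k],1).tolist() for k in('time_s','ee_pos','ee_rot','force','gripper_width','gripper_force')})
E
python3 - <<'E'
from h import *
a=grab('top','top0.png');b=grab('scene','scene0.png')
for n in('top','scene'):
    c=eyes.calibration(n);print(n,c['k1'],np.round(c['camera_matrix'],1).tolist(),np.round(c['world_from_camera'],3).tolist())
st()
E
```

```text
top -0.03727695613139347 [[436.1, 0.0, 279.8], [0.0, 436.1, 206.7], [0.0, 0.0, 1.0]] [[0.012, -0.986, 0.164, 496.645], [-0.999, -0.019, -0.039, 65.783], [0.041, -0.164, -0.986, 957.135], [0.0, 0.0, 0.0, 1.0]]
scene 0.022593281104565304 [[447.7, 0.0, 273.6], [0.0, 447.7, 208.2], [0.0, 0.0, 1.0]] [[-0.627, 0.611, -0.483, 1111.765], [0.779, 0.487, -0.396, 454.665], [-0.007, -0.625, -0.781, 899.645], [0.0, 0.0, 0.0, 1.0]]
{'time_s': 0.1, 'ee_pos': [242.5, -520.9, 221.2], 'ee_rot': [-179.9, -0.0, 25.0], 'force': [0.2, -0.2, -0.3], 'gripper_width': 91.2, 'gripper_force': 0.0}
```

View pics/top0.png

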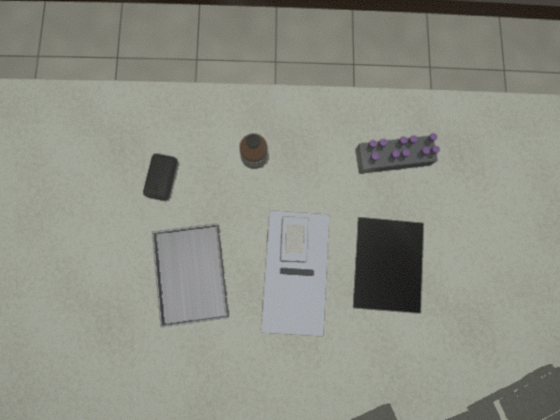

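View pics/scene0.png

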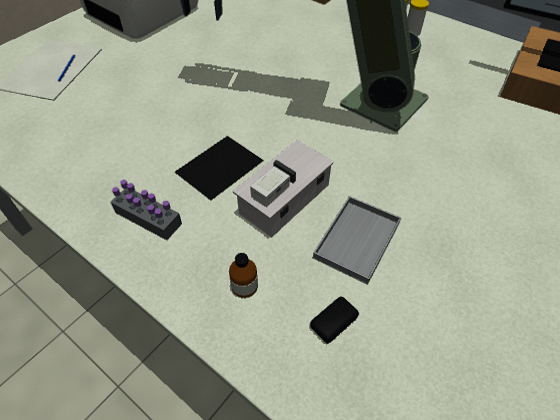

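The top view shows a lid at about (296,272) with its handle at (297,272) and one slide box at (294,239). The mat is at (390,265), the tray at (190,275), the bottle at (254,150), the rack at (397,153) and the mouse at (160,177). Next I'll measure them.

```bash
cat > m0.py <<'E'
from h import *
im=cv2.cvtColor(cv2.imread('pics/top0.png'),cv2.COLOR_BGR2RGB);c=eyes.calibration('top')
hsv=cv2.cvtColor(im,cv2.COLOR_RGB2HSV)
for p in[(190,275),(270,320),(294,260),(286,239),(294,239),(240,270),(390,265),(297,272),(155,280)]: print(p,im[p[1],p[0]],hsv[p[1],p[0]])
def rects(mask,roi,z,name,amin=60):
    x0,y0,x1,y1=roi;m=np.zeros_like(mask);m[y0:y1,x0:x1]=mask[y0:y1,x0:x1]
    cs,_=cv2.findContours(m,cv2.RETR_EXTERNAL,cv2.CHAIN_APPROX_NONE)
    for k in sorted(cs,key=cv2.contourArea)[::-1][:2]:
        if cv2.contourArea(k)<amin: continue
        P=plane(c,k[:,0,:],z)[:,:2].astype(np.float32)
        r=cv2.minAreaRect(P);print(name,np.round(r[0],1),np.round(r[1],1),round(r[2],1),cv2.boundingRect(k))
v=im.max(2)
dark=(v<45).astype(np.uint8)*255
rects(dark,(340,200,440,330),4,'mat')
rects(dark,(275,262,320,282),128-8,'handle z=120')
b=(im[...,2].astype(int)-im[...,1])
lidm=((b>3)&(v>110)).astype(np.uint8)*255
lidm=cv2.morphologyEx(lidm,cv2.MORPH_OPEN,np.ones((3,3)))
rects(lidm,(250,200,340,345),88,'lid')
traym=((b>-2)).astype(np.uint8)*255
traym=cv2.morphologyEx(traym,cv2.MORPH_OPEN,np.ones((3,3)))
rects(traym,(140,215,240,335),15,'tray')
cv2.imwrite('pics/crop0.png',cv2.resize(cv2.cvtColor(im,cv2.COLOR_RGB2BGR)[200:345,140:340],None,fx=4,fy=4,interpolation=cv2.INTER_CUBIC))
E
python3 m0.py
```

```text
(190, 275) [146 146 146] [  0   0 146]
(270, 320) [163 168 171] [101  12 171]
(294, 260) [154 155 156] [105   3 156]
(286, 239) [149 149 144] [ 30   9 149]
(294, 239) [160 161 153] [ 34  13 161]
(240, 270) [157 158 145] [ 32  21 158]
(390, 265) [34 34 30] [30 30 34]
(297, 272) [75 76 76] [90  3 76]
(155, 280) [154 156 148] [ 38  13 156]
mat [ 531.3 -213. ] [142.9 192.4] 85.7 (355, 221, 67, 91)
lid [511.2  -1.4] [117.5 234.2] 87.0 (263, 212, 62, 123)
lid [553.1 -46.8] [41.7 79. ] 70.0 (303, 230, 24, 39)
tray [505.6 219. ] [198.3 139.5] 8.7 (155, 225, 73, 100)
```

View pics/crop0.png

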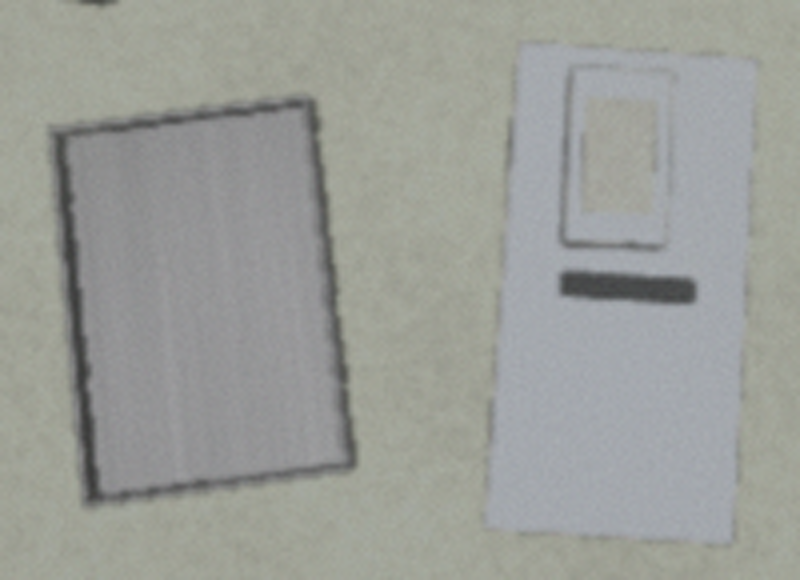

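```bash
cat > m1.py <<'E'
from h import *
c=eyes.calibration('top')
def f(name,px,z):
    P=plane(c,np.array(px)/4+[140,200],z)[:,:2]
    a=P[0]-P[3]+P[1]-P[2]; b=P[0]-P[1]+P[3]-P[2]
    print(name,P.mean(0).round(1),'x-ang',np.degrees(np.arctan2(a[1],a[0])).round(2),'len',(np.linalg.norm(a)/2).round(1),(np.linalg.norm(b)/2).round(1))
f('lid',[(520,43),(757,60),(732,543),(488,527)],88)
f('box',[(574,66),(674,70),(667,243),(565,243)],128)
f('handle',[(561,271),(696,278),(695,303),(560,295)],120)
f('tray',[(50,128),(312,98),(356,465),(88,503)],25)
E
python3 m1.py
```

```text
lid [511.1  -2.5] x-ang -3.03 len 237.5 119.5
box [573.5   3.4] x-ang -2.23 len 83.8 48.3
handle [511.4  -1.5] x-ang -2.01 len 11.6 64.5
tray [505.2 215.5] x-ang 8.8 len 195.0 139.3
```

```bash
python3 -m crank '[{"dx":0.04,"dy":0.064,"yaw":-0.54},{"dx":0.04,"dy":0.064,"yaw":-0.54},{"dx":0.04,"dy":0.064,"yaw":-0.54},{"dx":0.04,"dy":0.064,"yaw":-0.54},{"dx":0.04,"dy":0.064,"yaw":-0.54},{"dx":0.04,"dy":0.064,"yaw":-0.54},{"dx":0.04,"dy":0.064,"yaw":-0.54},{"dx":0.04,"dy":0.064,"yaw":-0.54},{"dx":0.04,"dy":0.064,"yaw":-0.54},{"dx":0.04,"dy":0.064,"yaw":-0.54}]' 1 25
```

```text
validation failed for argument at $[0]...
```

```bash
python3 -m crank '[{"dx":0.04,"dy":0.064,"dz":0,"yaw":-0.54}]' 1 25
```

```text
time_s: 0.22
ee_pos: [274.0, -471.7, 221.0]
ee_rot: [180.0, 0.0, 21.9]
force: [1.3, 0.1, -1.1]
gripper_width: 91.2
gripper_force: 0.0
```

```bash
python3 -m crank '[{"dx":0.0415,"dy":0.0657,"dz":0,"yaw":-0.54},{"dx":0.0415,"dy":0.0657,"dz":0,"yaw":-0.54},{"dx":0.0415,"dy":0.0657,"dz":0,"yaw":-0.54},{"dx":0.0415,"dy":0.0657,"dz":0,"yaw":-0.54},{"dx":0.0415,"dy":0.0657,"dz":0,"yaw":-0.54},{"dx":0.0415,"dy":0.0657,"dz":0,"yaw":-0.54},{"dx":0.0415,"dy":0.0657,"dz":0,"yaw":-0.54},{"dx":0.0415,"dy":0.0657,"dz":0,"yaw":-0.54},{"dx":0.0415,"dy":0.0657,"dz":0,"yaw":-0.54},{"dx":0,"dy":0,"dz":0,"yaw":0}]' 1 25
python3 - <<'E'
from h import *
grab('wrist','w1.png');c=eyes.calibration('wrist');st()
print(np.round(proj(c,[[573.5,3.4,128],[511.2,-2,128]]),0), np.round(c['world_from_camera'],2).tolist())
E
```

```text
time_s: 1.48
ee_pos: [574.9, 6.5, 221.0]
ee_rot: [-180.0, 0.0, -1.7]
force: [-0.9, -0.6, -0.5]
gripper_width: 91.1
gripper_force: 0.0
{'time_s': 1.5, 'ee_pos': [573.7, 4.4, 221.0], 'ee_rot': [180.0, 0.1, -1.8], 'force': [-0.2, -0.1, 0.6], 'gripper_width': 91.2, 'gripper_force': 0.0}
[[281. 215.]
 [290. 290.]] [[-0.03, -0.95, -0.3, 657.98], [-1.0, 0.03, 0.01, 2.41], [0.0, 0.3, -0.95, 384.22], [0.0, 0.0, 0.0, 1.0]]
```

View pics/w1.png

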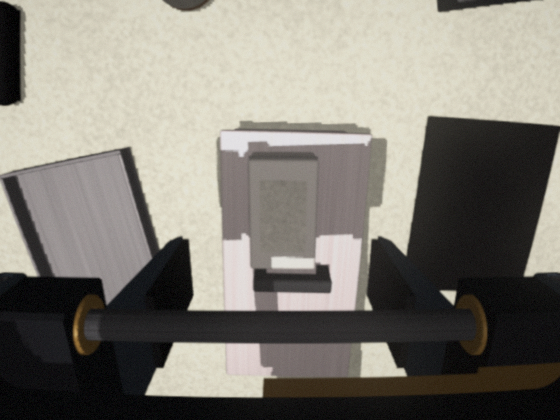

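The wrist picture shows the box top centred at about (283,209). I predicted (281,215), so the estimate holds and I'll grasp.

```bash
python3 -m crank '[{"dx":0,"dy":-0.001,"dz":-0.05,"yaw":0},{"dx":0,"dy":0,"dz":-0.05,"yaw":0},{"dx":0,"dy":0,"dz":-0.03,"yaw":0},{"dx":0,"dy":0,"dz":-0.018,"yaw":0},{"dx":0,"dy":0,"dz":0,"yaw":0}]' 1 25; python3 -m crank '[{"dx":0,"dy":0,"dz":0,"yaw":0},{"dx":0,"dy":0,"dz":0,"yaw":0},{"dx":0,"dy":0,"dz":0,"yaw":0},{"dx":0,"dy":0,"dz":0,"yaw":0},{"dx":0,"dy":0,"dz":0,"yaw":0},{"dx":0,"dy":0,"dz":0,"yaw":0}]' 0 25
```

```text
time_s: 2.15
ee_pos: [572.7, 1.3, 103.0]
ee_rot: [180.0, 0.1, -2.1]
force: [-0.9, 0.7, 1.0]
gripper_width: 91.5
gripper_force: 0.0
time_s: 2.9
ee_pos: [573.7, 2.5, 103.9]
ee_rot: [-180.0, -0.0, -2.0]
force: [0.2, 1.3, 2.5]
gripper_width: 49.8
gripper_force: 25.0
```

```bash
python3 -m crank '[{"dx":0,"dy":0,"dz":0.03,"yaw":0},{"dx":0,"dy":0,"dz":0.06,"yaw":0},{"dx":0,"dy":-0.05,"dz":0,"yaw":0},{"dx":-0.01,"dy":-0.06,"dz":0,"yaw":0},{"dx":-0.0125,"dy":-0.06,"dz":0,"yaw":0},{"dx":-0.015,"dy":-0.06,"dz":0,"yaw":0},{"dx":-0.015,"dy":-0.04,"dz":0,"yaw":0},{"dx":0,"dy":0,"dz":0,"yaw":0},{"dx":0,"dy":0,"dz":0,"yaw":0}]' - 25; python3 -m crank '[{"dx":0,"dy":0,"dz":-0.06,"yaw":0},{"dx":0,"dy":0,"dz":-0.06,"yaw":0},{"dx":0,"dy":0,"dz":-0.04,"yaw":0},{"dx":0,"dy":0,"dz":-0.02,"yaw":0},{"dx":0,"dy":0,"dz":-0.008,"yaw":0},{"dx":0,"dy":0,"dz":0,"yaw":0}]' - 25
```

```text
time_s: 4.03
ee_pos: [531.4, -213.5, 175.1]
ee_rot: [-180.0, 0.0, -2.0]
force: [0.1, -0.2, -1.0]
gripper_width: 49.8
gripper_force: 25.0
time_s: 4.78
ee_pos: [532.3, -213.8, 25.8]
ee_rot: [180.0, -0.1, -2.0]
force: [0.1, 0.0, -2.0]
gripper_width: 49.7
gripper_force: 25.0
```

Lower about 5 mm more, release, and back up.

```bash
python3 -m crank '[{"dx":0,"dy":0,"dz":-0.006,"yaw":0},{"dx":0,"dy":0,"dz":0,"yaw":0}]' - 25; python3 -m crank '[{"dx":0,"dy":0,"dz":0,"yaw":0},{"dx":0,"dy":0,"dz":0,"yaw":0},{"dx":0,"dy":0,"dz":0,"yaw":0},{"dx":0,"dy":0,"dz":0,"yaw":0},{"dx":0,"dy":0,"dz":0.06,"yaw":0},{"dx":0,"dy":0,"dz":0.075,"yaw":0},{"dx":0,"dy":0,"dz":0.075,"yaw":0},{"dx":0,"dy":0,"dz":0.04,"yaw":0},{"dx":0,"dy":0,"dz":0,"yaw":0},{"dx":0,"dy":0,"dz":0,"yaw":0}]' 1 25
cat > top.py <<'E'
from h import *
import sys
im=grab('top',sys.argv[1]+'_full.png');cv2.imwrite('pics/'+sys.argv[1]+'.png',cv2.resize(cv2.cvtColor(im,cv2.COLOR_RGB2BGR)[200:345,140:440],None,fx=2.6,fy=2.6,interpolation=cv2.INTER_CUBIC))
E
python3 top.py t2
```

```text
time_s: 5.03
ee_pos: [531.7, -213.9, 20.8]
ee_rot: [180.0, -0.0, -2.0]
force: [0.1, -0.5, -0.9]
gripper_width: 49.9
gripper_force: 25.0
time_s: 6.28
ee_pos: [530.7, -213.5, 219.0]
ee_rot: [-180.0, 0.1, -2.0]
force: [0.2, 0.2, -0.4]
gripper_width: 91.2
gripper_force: 0.0
```

View pics/t2.png

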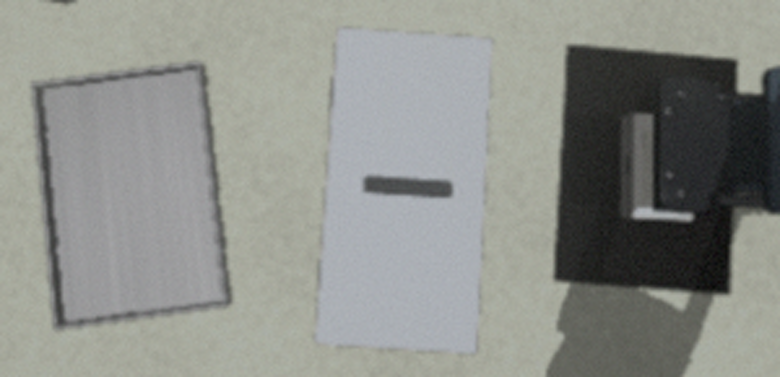

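```bash
python3 -m crank '[{"dx":-0.0024,"dy":0.0265,"dz":0,"yaw":1},{"dx":-0.0024,"dy":0.0265,"dz":0,"yaw":1},{"dx":-0.0024,"dy":0.0265,"dz":0,"yaw":1},{"dx":-0.0024,"dy":0.0265,"dz":0,"yaw":1},{"dx":-0.0024,"dy":0.0265,"dz":0,"yaw":1},{"dx":-0.0024,"dy":0.0265,"dz":0,"yaw":1},{"dx":-0.0024,"dy":0.0265,"dz":0,"yaw":1},{"dx":-0.0024,"dy":0.0265,"dz":0,"yaw":1},{"dx":-0.0024,"dy":0.0265,"dz":0,"yaw":1},{"dx":-0.0024,"dy":0.0265,"dz":0,"yaw":1}]' 0.6 40; python3 -m crank '[{"dx":0,"dy":0,"dz":0,"yaw":1},{"dx":0,"dy":0,"dz":0,"yaw":1},{"dx":0,"dy":0,"dz":0,"yaw":1},{"dx":0,"dy":0,"dz":0,"yaw":1},{"dx":0,"dy":0,"dz":0,"yaw":1},{"dx":0,"dy":0,"dz":0,"yaw":1},{"dx":0,"dy":0,"dz":0,"yaw":1},{"dx":0,"dy":0,"dz":0,"yaw":0.9},{"dx":0,"dy":0,"dz":0,"yaw":0},{"dx":0,"dy":0,"dz":0,"yaw":0}]' 0.6 40
cat > han.py <<'E'
from h import *
import sys
im=grab('top');c=eyes.calibration('top')
im=grab('wrist','w2.png');c=eyes.calibration('wrist');st()
print(np.round(proj(c,[[511.3,-1.8,120],[511.3+6,-1.8,120],[511.3,30,120],[511.3,-34,120]]),0))
E
python3 han.py
```

```text
time_s: 7.58
ee_pos: [511.3, -1.1, 218.4]
ee_rot: [-179.8, 0.1, 48.1]
force: [0.4, -0.3, -0.3]
gripper_width: 55.2
gripper_force: 0.0
time_s: 8.82
ee_pos: [511.9, -1.8, 219.4]
ee_rot: [-179.9, 0.0, 87.4]
force: [-0.3, 0.2, 0.0]
gripper_width: 55.2
gripper_force: 0.0
{'time_s': 8.9, 'ee_pos': [512.2, -1.8, 219.9], 'ee_rot': [-179.9, 0.0, 87.4], 'force': [0.3, -0.0, -0.4], 'gripper_width': 54.8, 'gripper_force': 0.0}
[[279. 213.]
 [287. 212.]
 [277. 171.]
 [281. 252.]]
```

View pics/w2.png

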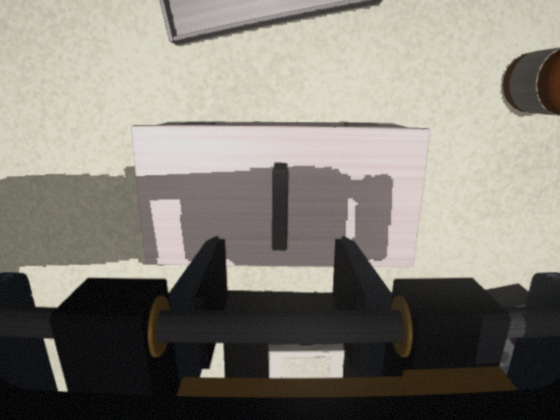

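The handle lies at columns 272–288, rows 163–249, as predicted. I'll descend and grip it.

```bash
python3 -m crank '[{"dx":-0.0005,"dy":0,"dz":-0.05,"yaw":0},{"dx":0,"dy":0,"dz":-0.05,"yaw":0},{"dx":0,"dy":0,"dz":-0.03,"yaw":0},{"dx":0,"dy":0,"dz":-0.014,"yaw":0},{"dx":0,"dy":0,"dz":0,"yaw":0}]' 0.6 45; python3 -m crank '[{"dx":0,"dy":0,"dz":0,"yaw":0},{"dx":0,"dy":0,"dz":0,"yaw":0},{"dx":0,"dy":0,"dz":0,"yaw":0},{"dx":0,"dy":0,"dz":0,"yaw":0},{"dx":0,"dy":0,"dz":0,"yaw":0},{"dx":0,"dy":0,"dz":0,"yaw":0}]' 0 45;  python3 -m crank '[{"dx":0,"dy":0,"dz":0.01,"yaw":0},{"dx":0,"dy":0,"dz":0.02,"yaw":0},{"dx":0,"dy":0,"dz":0.02,"yaw":0},{"dx":0,"dy":0,"dz":0,"yaw":0}]' 0 45
```

```text
time_s: 9.55
ee_pos: [511.9, -1.8, 104.9]
ee_rot: [-180.0, -0.0, 87.5]
force: [0.5, -0.5, 0.7]
gripper_width: 54.7
gripper_force: 0.0
time_s: 10.3
ee_pos: [511.9, -1.8, 105.4]
ee_rot: [180.0, 0.0, 87.5]
force: [-1.2, -0.6, 1.8]
gripper_width: 11.8
gripper_force: 45.0
time_s: 10.8
ee_pos: [512.7, -1.9, 146.2]
ee_rot: [179.8, -0.0, 87.5]
force: [0.5, -0.3, -2.4]
gripper_width: 11.9
gripper_force: 45.0
```

```bash
python3 -m crank '[{"dx":0,"dy":-0.03,"dz":0,"yaw":0},{"dx":-0.002,"dy":-0.05,"dz":0,"yaw":0},{"dx":-0.002,"dy":-0.06,"dz":0,"yaw":0},{"dx":-0.002,"dy":-0.06,"dz":0,"yaw":0},{"dx":-0.002,"dy":-0.06,"dz":0,"yaw":0},{"dx":-0.002,"dy":-0.06,"dz":0,"yaw":0},{"dx":-0.002,"dy":-0.06,"dz":0,"yaw":0},{"dx":-0.003,"dy":-0.05,"dz":0,"yaw":0},{"dx":0,"dy":-0.03,"dz":0,"yaw":0},{"dx":0,"dy":0,"dz":0,"yaw":0}]' 0 45;  python3 -m crank '[{"dx":0,"dy":0,"dz":-0.04,"yaw":0},{"dx":0,"dy":0,"dz":-0.06,"yaw":0},{"dx":0,"dy":0,"dz":-0.03,"yaw":0},{"dx":0,"dy":0,"dz":-0.015,"yaw":0},{"dx":0,"dy":0,"dz":-0.004,"yaw":0},{"dx":0,"dy":0,"dz":0,"yaw":0}]' 0 45
```

```text
time_s: 12.05
ee_pos: [499.7, -370.6, 144.3]
ee_rot: [-180.0, -0.1, 87.4]
force: [-0.9, -0.1, -2.0]
gripper_width: 11.8
gripper_force: 45.0
time_s: 12.8
ee_pos: [500.6, -369.8, 26.9]
ee_rot: [179.9, 0.0, 87.5]
force: [-1.1, -0.0, -2.3]
gripper_width: 11.6
gripper_force: 45.0
```

```bash
python3 -m crank '[{"dx":0,"dy":0,"dz":-0.0015,"yaw":0},{"dx":0,"dy":0,"dz":0,"yaw":0}]' 0 45; python3 -m crank '[{"dx":0,"dy":0,"dz":0,"yaw":0},{"dx":0,"dy":0,"dz":0,"yaw":0},{"dx":0,"dy":0,"dz":0,"yaw":0},{"dx":0,"dy":0,"dz":0,"yaw":0},{"dx":0,"dy":0,"dz":0.05,"yaw":0},{"dx":0,"dy":0,"dz":0.075,"yaw":0},{"dx":0,"dy":0,"dz":0.075,"yaw":0},{"dx":0,"dy":0,"dz":0.04,"yaw":0},{"dx":0,"dy":0,"dz":0,"yaw":0},{"dx":0,"dy":0,"dz":0,"yaw":0}]' 0.6 25
python3 - <<'E'
from h import *
im=grab('top','t3_full.png');cv2.imwrite('pics/t3.png',cv2.resize(cv2.cvtColor(im,cv2.COLOR_RGB2BGR)[200:345,245:345],None,fx=4,fy=4,interpolation=cv2.INTER_CUBIC))
E
```

```text
time_s: 13.05
ee_pos: [500.2, -370.1, 25.5]
ee_rot: [179.9, 0.0, 87.5]
force: [-0.8, -1.0, -1.8]
gripper_width: 11.6
gripper_force: 45.0
time_s: 14.3
ee_pos: [499.3, -369.3, 215.3]
ee_rot: [-179.9, -0.1, 87.5]
force: [-0.1, 1.1, -0.1]
gripper_width: 54.6
gripper_force: 0.0
```

View pics/t3.png

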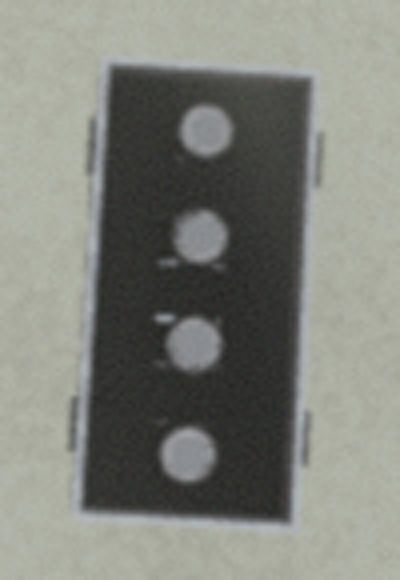

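All four eyepieces are there, at crop pixels (206,131), (200,237), (194,345) and (188,454). The case rim corners show clearly.

```bash
python3 - <<'E'
from h import *
c=eyes.calibration('top')
g=lambda px:np.array(px,float)/4+[245,200]
P=plane(c,g([(103,59),(320,73),(297,525),(74,515)]),80)[:,:2]
a=P[0]-P[3]+P[1]-P[2];th=np.arctan2(a[1],a[0]);print('case',P.mean(0),np.degrees(th),np.linalg.norm(a)/2,np.linalg.norm(P[0]-P[1]+P[3]-P[2])/2)
E_=plane(c,g([(206,131),(200,237),(194,345),(188,454)]),72)[:,:2];print(E_.round(1), E_.mean(0))
d=E_[0]-E_[3];print(np.degrees(np.arctan2(d[1],d[0])),np.linalg.norm(d))
# refined via threshold centroid
im=cv2.imread('pics/t3_full.png').max(2)
for q in g([(206,131),(200,237),(194,345),(188,454)]):
    x,y=q.round().astype(int);w=im[y-9:y+10,x-9:x+10]>95;n,l,s,ce=cv2.connectedComponentsWithStats(w.astype(np.uint8));i=l[9,9];print(plane(c,[ce[i]+[x-9,y-9]],72)[0,:2].round(1),s[i])
E
```

```text
case [ 5.11049972e+02 -1.86903522e-01] -2.9069107864162986 224.92423608323455 110.19431139552346
[[591.   -3.8]
 [537.1  -1.1]
 [483.2   1.5]
 [429.8   4.1]] [5.10250354e+02 1.98492976e-01]
-2.811897401635012 161.36913656897372
[592.4  -2.9] [  3   2  13  13 137]
[537.7  -0.6] [  3   3  13  13 133]
[484.7   2.4] [  2   2  13  14 139]
[430.4   5. ] [  2   2  14  14 147]
```

```bash
python3 -m crank '[{"dx":0.0015,"dy":0.0463,"dz":0,"yaw":-1},{"dx":0.0015,"dy":0.0463,"dz":0,"yaw":-1},{"dx":0.0015,"dy":0.0463,"dz":0,"yaw":-1},{"dx":0.0015,"dy":0.0463,"dz":0,"yaw":-1},{"dx":0.0015,"dy":0.0463,"dz":0,"yaw":-1},{"dx":0.0015,"dy":0.0463,"dz":0,"yaw":-1},{"dx":0.0015,"dy":0.0463,"dz":0,"yaw":-1},{"dx":0.0015,"dy":0.0463,"dz":0,"yaw":-1},{"dx":0.0015,"dy":0.0463,"dz":0,"yaw":-1},{"dx":0.0015,"dy":0.0463,"dz":0,"yaw":-1}]' 0.55 50; python3 -m crank '[{"dx":0,"dy":0,"dz":0,"yaw":-1},{"dx":0,"dy":0,"dz":0,"yaw":-1},{"dx":0,"dy":0,"dz":0,"yaw":-1},{"dx":0,"dy":0,"dz":0,"yaw":-1},{"dx":0,"dy":0,"dz":0,"yaw":-1},{"dx":0,"dy":0,"dz":0,"yaw":-1},{"dx":0,"dy":0,"dz":0,"yaw":-1},{"dx":0,"dy":0,"dz":0,"yaw":-1},{"dx":0,"dy":0,"dz":0,"yaw":0},{"dx":0,"dy":0,"dz":0,"yaw":0}]' 0.55 50
python3 - <<'E'
from h import *
im=grab('wrist','w3.png');c=eyes.calibration('wrist');st()
e=np.radians(-2.8);E=[[511.2+k*np.cos(e),0.5+k*np.sin(e),72] for k in(81,27,-27,-81)]
print(np.round(proj(c,E),0))
cv2.imwrite('pics/w3c.png',cv2.resize(cv2.cvtColor(im,cv2.COLOR_RGB2BGR)[80:300,190:380],None,fx=2.7,fy=2.7,interpolation=cv2.INTER_CUBIC))
E
```

```text
time_s: 15.6
ee_pos: [511.0, 1.8, 214.9]
ee_rot: [-179.9, 0.2, 37.3]
force: [0.5, -0.3, 0.4]
gripper_width: 50.1
gripper_force: 0.0
time_s: 16.85
ee_pos: [511.5, 0.6, 215.8]
ee_rot: [180.0, 0.1, -2.5]
force: [1.0, -0.0, 0.3]
gripper_width: 50.1
gripper_force: 0.0
{'time_s': 16.9, 'ee_pos': [511.6, 0.6, 216.1], 'ee_rot': [180.0, 0.1, -2.5], 'force': [0.1, 0.5, -0.1], 'gripper_width': 49.9, 'gripper_force': 0.0}
[[280. 100.]
 [280. 166.]
 [280. 226.]
 [279. 280.]]
```

View pics/w3c.png

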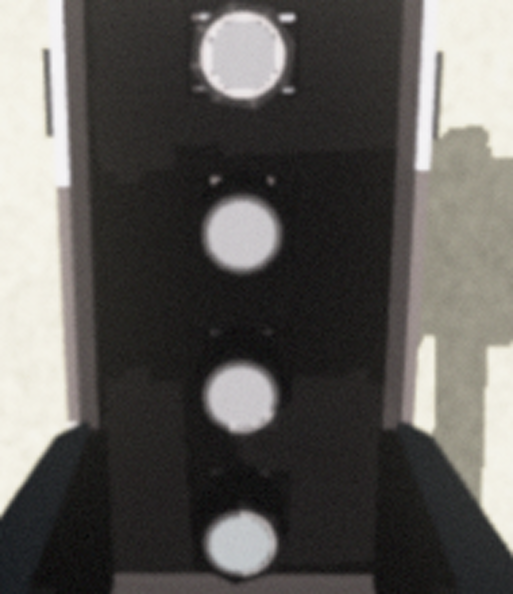

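All four pieces sit at column ~280, rows 100, 167, 227 and 281, matching the predictions within 1 px. Going to the far piece.

```bash
python3 -m crank '[{"dx":0.05,"dy":-0.0025,"dz":0,"yaw":0},{"dx":0.0505,"dy":-0.0025,"dz":-0.02,"yaw":0},{"dx":0,"dy":0,"dz":-0.06,"yaw":0},{"dx":0,"dy":0,"dz":-0.06,"yaw":0},{"dx":0,"dy":0,"dz":-0.04,"yaw":0},{"dx":0,"dy":0,"dz":-0.02,"yaw":0},{"dx":0,"dy":0,"dz":-0.002,"yaw":0},{"dx":0,"dy":0,"dz":0,"yaw":0}]' 0.55 50; python3 -m crank '[{"dx":0,"dy":0,"dz":0,"yaw":0},{"dx":0,"dy":0,"dz":0,"yaw":0},{"dx":0,"dy":0,"dz":0,"yaw":0},{"dx":0,"dy":0,"dz":0,"yaw":0},{"dx":0,"dy":0,"dz":0,"yaw":0},{"dx":0,"dy":0,"dz":0,"yaw":0}]' 0 50
```

```text
time_s: 17.9
ee_pos: [593.4, -3.4, 56.4]
ee_rot: [180.0, -0.1, -2.5]
force: [0.3, 0.0, -0.8]
gripper_width: 50.0
gripper_force: 0.0
time_s: 18.65
ee_pos: [592.9, -3.3, 56.1]
ee_rot: [-180.0, -0.1, -2.6]
force: [-0.3, 1.2, 6.0]
gripper_width: 30.3
gripper_force: 50.0
```

Width 30.3, so it's gripped on the flats. Pulling with small twists.

```bash
python3 -m crank '[{"dx":0,"dy":0,"dz":0.005,"yaw":0.6},{"dx":0,"dy":0,"dz":0.005,"yaw":-0.6},{"dx":0,"dy":0,"dz":0.005,"yaw":-0.6},{"dx":0,"dy":0,"dz":0.005,"yaw":0.6},{"dx":0,"dy":0,"dz":0.005,"yaw":0.6},{"dx":0,"dy":0,"dz":0.005,"yaw":-0.6},{"dx":0,"dy":0,"dz":0.01,"yaw":0},{"dx":0,"dy":0,"dz":0.01,"yaw":0},{"dx":0,"dy":0,"dz":0.01,"yaw":0},{"dx":0,"dy":0,"dz":0,"yaw":0}]' 0 50
```

```text
time_s: 19.9
ee_pos: [593.6, -3.6, 105.4]
ee_rot: [180.0, -0.2, -2.5]
force: [0.3, 0.6, -1.2]
gripper_width: 30.0
gripper_force: 50.0
```

```bash
python3 -m crank '[{"dx":0,"dy":0,"dz":0.05,"yaw":0},{"dx":0,"dy":0.02,"dz":0.02,"yaw":0},{"dx":-0.005,"dy":0.06,"dz":0,"yaw":0},{"dx":-0.008,"dy":0.06,"dz":0,"yaw":0},{"dx":-0.008,"dy":0.06,"dz":0,"yaw":0},{"dx":-0.008,"dy":0.06,"dz":0,"yaw":0},{"dx":0,"dy":0.028,"dz":0,"yaw":0},{"dx":0,"dy":0,"dz":0,"yaw":0},{"dx":0,"dy":0,"dz":0,"yaw":0}]' 0 50; python3 -m crank '[{"dx":0,"dy":0,"dz":-0.04,"yaw":0},{"dx":0,"dy":0,"dz":-0.05,"yaw":0},{"dx":0,"dy":0,"dz":-0.03,"yaw":0},{"dx":0,"dy":0,"dz":-0.01,"yaw":0},{"dx":0,"dy":0,"dz":0,"yaw":0},{"dx":0,"dy":0,"dz":0,"yaw":0}]' 0 50
```

```text
time_s: 21.02
ee_pos: [569.1, 226.1, 159.0]
ee_rot: [179.9, 0.0, -2.6]
force: [-0.4, -0.2, -1.1]
gripper_width: 30.1
gripper_force: 50.0
time_s: 21.78
ee_pos: [569.9, 226.7, 56.1]
ee_rot: [-180.0, -0.1, -2.6]
force: [0.4, 0.3, -1.4]
gripper_width: 29.7
gripper_force: 50.0
```

```bash
python3 -m crank '[{"dx":0,"dy":0,"dz":-0.0025,"yaw":0},{"dx":0,"dy":0,"dz":0,"yaw":0}]' 0 50; python3 -m crank '[{"dx":0,"dy":0,"dz":0,"yaw":0},{"dx":0,"dy":0,"dz":0,"yaw":0},{"dx":0,"dy":0,"dz":0,"yaw":0},{"dx":0,"dy":0,"dz":0.04,"yaw":0},{"dx":0,"dy":0,"dz":0.06,"yaw":0},{"dx":0,"dy":0,"dz":0.025,"yaw":0}]' 0.55 50;  python3 -m crank '[{"dx":-0.008,"dy":-0.06,"dz":0,"yaw":0},{"dx":-0.008,"dy":-0.06,"dz":0,"yaw":0},{"dx":-0.008,"dy":-0.06,"dz":0,"yaw":0},{"dx":-0.008,"dy":-0.06,"dz":0,"yaw":0},{"dx":-0.008,"dy":-0.0445,"dz":0,"yaw":0},{"dx":0,"dy":0,"dz":0,"yaw":0},{"dx":0,"dy":0,"dz":0,"yaw":0}]' 0.55 50
python3 - <<'E'
from h import *
im=grab('top','t4_full.png');c=eyes.calibration('top')
print(proj(c,[[570,226.7,74]]))
cv2.imwrite('pics/t4.png',cv2.resize(cv2.cvtColor(im,cv2.COLOR_RGB2BGR)[200:345,140:340],None,fx=3,fy=3,interpolation=cv2.INTER_CUBIC))
E
```

```text
time_s: 22.02
ee_pos: [569.8, 227.0, 54.1]
ee_rot: [-180.0, -0.1, -2.5]
force: [0.1, -0.7, 3.7]
gripper_width: 30.3
gripper_force: 50.0
time_s: 22.78
ee_pos: [570.3, 227.5, 156.0]
ee_rot: [-179.9, -0.2, -2.5]
force: [0.6, -1.0, -1.4]
gripper_width: 50.0
gripper_force: 0.0
time_s: 23.65
ee_pos: [537.3, -0.2, 153.2]
ee_rot: [-180.0, -0.0, -2.5]
force: [-0.0, 0.4, 0.6]
gripper_width: 50.1
gripper_force: 0.0
[[182.29142554 241.06286294]]
```

View pics/t4.png

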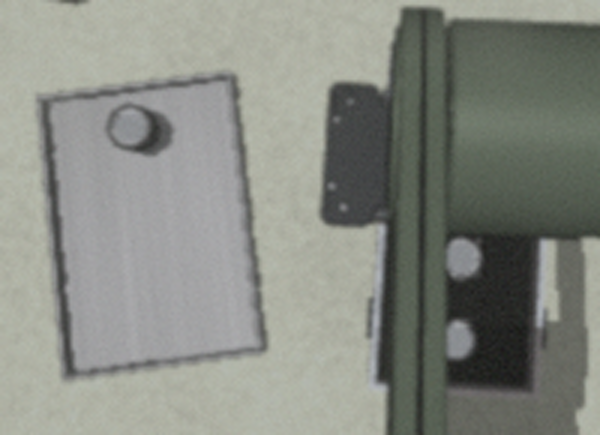

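Eyepiece 1 stands in the tray at crop (130,128). On to eyepiece 2.

```bash
python3 -m crank '[{"dx":0.001,"dy":-0.0008,"dz":-0.04,"yaw":0},{"dx":0,"dy":0,"dz":-0.05,"yaw":0},{"dx":0,"dy":0,"dz":-0.025,"yaw":0},{"dx":0,"dy":0,"dz":-0.007,"yaw":0},{"dx":0,"dy":0,"dz":0,"yaw":0}]' 0.55 50; python3 -m crank '[{"dx":0,"dy":0,"dz":0,"yaw":0},{"dx":0,"dy":0,"dz":0,"yaw":0},{"dx":0,"dy":0,"dz":0,"yaw":0},{"dx":0,"dy":0,"dz":0,"yaw":0},{"dx":0,"dy":0,"dz":0,"yaw":0},{"dx":0,"dy":0,"dz":0,"yaw":0}]' 0 50; python3 -m crank '[{"dx":0,"dy":0,"dz":0.005,"yaw":0.6},{"dx":0,"dy":0,"dz":0.005,"yaw":-0.6},{"dx":0,"dy":0,"dz":0.005,"yaw":-0.6},{"dx":0,"dy":0,"dz":0.005,"yaw":0.6},{"dx":0,"dy":0,"dz":0.005,"yaw":0.6},{"dx":0,"dy":0,"dz":0.005,"yaw":-0.6},{"dx":0,"dy":0,"dz":0.01,"yaw":0},{"dx":0,"dy":0,"dz":0.01,"yaw":0},{"dx":0,"dy":0,"dz":0.01,"yaw":0},{"dx":0,"dy":0,"dz":0,"yaw":0}]' 0 50
```

```text
time_s: 24.32
ee_pos: [538.4, -0.6, 55.8]
ee_rot: [180.0, -0.0, -2.5]
force: [-0.2, -0.1, 0.1]
gripper_width: 50.5
gripper_force: 0.0
time_s: 25.08
ee_pos: [538.5, -1.0, 56.4]
ee_rot: [-180.0, -0.1, -2.6]
force: [-0.0, 3.3, 6.7]
gripper_width: 29.5
gripper_force: 50.0
time_s: 26.32
ee_pos: [539.1, -1.5, 105.5]
ee_rot: [180.0, -0.2, -2.5]
force: [-0.0, 0.0, -0.8]
gripper_width: 29.7
gripper_force: 50.0
```

```bash
python3 -m crank '[{"dx":0,"dy":0,"dz":0.05,"yaw":0},{"dx":0,"dy":0.02,"dz":0.02,"yaw":0},{"dx":-0.004,"dy":0.06,"dz":0,"yaw":0},{"dx":-0.004,"dy":0.06,"dz":0,"yaw":0},{"dx":-0.004,"dy":0.06,"dz":0,"yaw":0},{"dx":-0.003,"dy":0.06,"dz":0,"yaw":0},{"dx":0,"dy":0.017,"dz":0,"yaw":0},{"dx":0,"dy":0,"dz":0,"yaw":0},{"dx":0,"dy":0,"dz":0,"yaw":0}]' 0 50; python3 -m crank '[{"dx":0,"dy":0,"dz":-0.04,"yaw":0},{"dx":0,"dy":0,"dz":-0.05,"yaw":0},{"dx":0,"dy":0,"dz":-0.03,"yaw":0},{"dx":0,"dy":0,"dz":-0.01,"yaw":0},{"dx":0,"dy":0,"dz":-0.002,"yaw":0},{"dx":0,"dy":0,"dz":0,"yaw":0}]' 0 50
```

```text
time_s: 27.45
ee_pos: [526.0, 219.0, 159.6]
ee_rot: [180.0, 0.0, -2.6]
force: [0.8, -0.8, -1.6]
gripper_width: 30.0
gripper_force: 50.0
time_s: 28.2
ee_pos: [526.6, 220.0, 54.8]
ee_rot: [-180.0, -0.1, -2.6]
force: [0.3, 0.1, -0.5]
gripper_width: 29.9
gripper_force: 50.0
```

```bash
python3 -m crank '[{"dx":0,"dy":0,"dz":-0.0008,"yaw":0},{"dx":0,"dy":0,"dz":0,"yaw":0}]' 0 50; python3 -m crank '[{"dx":0,"dy":0,"dz":0,"yaw":0},{"dx":0,"dy":0,"dz":0,"yaw":0},{"dx":0,"dy":0,"dz":0,"yaw":0},{"dx":0,"dy":0,"dz":0.04,"yaw":0},{"dx":0,"dy":0,"dz":0.06,"yaw":0},{"dx":0,"dy":0,"dz":0.025,"yaw":0}]' 0.55 50;  python3 -m crank '[{"dx":-0.0105,"dy":-0.06,"dz":0,"yaw":0},{"dx":-0.0105,"dy":-0.06,"dz":0,"yaw":0},{"dx":-0.0105,"dy":-0.06,"dz":0,"yaw":0},{"dx":-0.0105,"dy":-0.06,"dz":0,"yaw":0},{"dx":-0.0105,"dy":-0.0325,"dz":0,"yaw":0},{"dx":0,"dy":0,"dz":0,"yaw":0},{"dx":0,"dy":0,"dz":0,"yaw":0}]' 0.55 50
```

```text
time_s: 28.45
ee_pos: [526.6, 220.3, 54.4]
ee_rot: [-180.0, -0.1, -2.5]
force: [-0.8, -1.2, 5.5]
gripper_width: 29.7
gripper_force: 50.0
time_s: 29.2
ee_pos: [527.1, 220.9, 156.0]
ee_rot: [-179.9, -0.2, -2.5]
force: [-0.5, -0.5, -0.0]
gripper_width: 50.3
gripper_force: 0.0
time_s: 30.08
ee_pos: [484.3, 2.9, 153.3]
ee_rot: [-180.0, -0.0, -2.5]
force: [0.6, 0.5, 0.3]
gripper_width: 50.3
gripper_force: 0.0
```

```bash
python3 -m crank '[{"dx":0,"dy":-0.001,"dz":-0.04,"yaw":0},{"dx":0,"dy":0,"dz":-0.05,"yaw":0},{"dx":0,"dy":0,"dz":-0.025,"yaw":0},{"dx":0,"dy":0,"dz":-0.007,"yaw":0},{"dx":0,"dy":0,"dz":0,"yaw":0}]' 0.55 50; python3 -m crank '[{"dx":0,"dy":0,"dz":0,"yaw":0},{"dx":0,"dy":0,"dz":0,"yaw":0},{"dx":0,"dy":0,"dz":0,"yaw":0},{"dx":0,"dy":0,"dz":0,"yaw":0},{"dx":0,"dy":0,"dz":0,"yaw":0},{"dx":0,"dy":0,"dz":0,"yaw":0}]' 0 50; python3 -m crank '[{"dx":0,"dy":0,"dz":0.005,"yaw":0.6},{"dx":0,"dy":0,"dz":0.005,"yaw":-0.6},{"dx":0,"dy":0,"dz":0.005,"yaw":-0.6},{"dx":0,"dy":0,"dz":0.005,"yaw":0.6},{"dx":0,"dy":0,"dz":0.005,"yaw":0.6},{"dx":0,"dy":0,"dz":0.005,"yaw":-0.6},{"dx":0,"dy":0,"dz":0.01,"yaw":0},{"dx":0,"dy":0,"dz":0.01,"yaw":0},{"dx":0,"dy":0,"dz":0.01,"yaw":0},{"dx":0,"dy":0,"dz":0,"yaw":0}]' 0 50
```

```text
time_s: 30.7
ee_pos: [484.5, 2.2, 55.9]
ee_rot: [-180.0, -0.0, -2.5]
force: [-0.2, 0.4, 0.6]
gripper_width: 49.7
gripper_force: 0.0
time_s: 31.45
ee_pos: [484.6, 1.8, 56.5]
ee_rot: [-180.0, -0.1, -2.6]
force: [-0.8, 1.3, 6.7]
gripper_width: 30.7
gripper_force: 50.0
time_s: 32.7
ee_pos: [485.0, 1.4, 105.4]
ee_rot: [180.0, -0.2, -2.5]
force: [-0.5, -0.4, -0.8]
gripper_width: 31.0
gripper_force: 50.0
```

```bash
python3 -m crank '[{"dx":0,"dy":0,"dz":0.05,"yaw":0},{"dx":0,"dy":0.02,"dz":0.02,"yaw":0},{"dx":0,"dy":0.06,"dz":0,"yaw":0},{"dx":0,"dy":0.06,"dz":0,"yaw":0},{"dx":0,"dy":0.06,"dz":0,"yaw":0},{"dx":-0.001,"dy":0.05,"dz":0,"yaw":0},{"dx":0,"dy":0.015,"dz":0,"yaw":0},{"dx":0,"dy":0,"dz":0,"yaw":0},{"dx":0,"dy":0,"dz":0,"yaw":0}]' 0 50; python3 -m crank '[{"dx":0,"dy":0,"dz":-0.04,"yaw":0},{"dx":0,"dy":0,"dz":-0.05,"yaw":0},{"dx":0,"dy":0,"dz":-0.03,"yaw":0},{"dx":0,"dy":0,"dz":-0.01,"yaw":0},{"dx":0,"dy":0,"dz":-0.002,"yaw":0},{"dx":0,"dy":0,"dz":0,"yaw":0}]' 0 50
```

```text
time_s: 33.83
ee_pos: [483.0, 212.3, 159.7]
ee_rot: [180.0, 0.0, -2.6]
force: [-0.2, 0.4, -0.8]
gripper_width: 30.6
gripper_force: 50.0
time_s: 34.58
ee_pos: [483.8, 213.4, 54.9]
ee_rot: [-180.0, -0.1, -2.6]
force: [0.6, 0.7, -1.0]
gripper_width: 30.6
gripper_force: 50.0
```

```bash
python3 -m crank '[{"dx":0,"dy":0,"dz":-0.0008,"yaw":0},{"dx":0,"dy":0,"dz":0,"yaw":0}]' 0 50; python3 -m crank '[{"dx":0,"dy":0,"dz":0,"yaw":0},{"dx":0,"dy":0,"dz":0,"yaw":0},{"dx":0,"dy":0,"dz":0,"yaw":0},{"dx":0,"dy":0,"dz":0.04,"yaw":0},{"dx":0,"dy":0,"dz":0.06,"yaw":0},{"dx":0,"dy":0,"dz":0.025,"yaw":0}]' 0.55 50;  python3 -m crank '[{"dx":-0.0134,"dy":-0.055,"dz":0,"yaw":0},{"dx":-0.0134,"dy":-0.06,"dz":0,"yaw":0},{"dx":-0.0134,"dy":-0.06,"dz":0,"yaw":0},{"dx":-0.0134,"dy":-0.06,"dz":0,"yaw":0},{"dx":-0.0134,"dy":-0.027,"dz":0,"yaw":0},{"dx":0,"dy":0,"dz":0,"yaw":0},{"dx":0,"dy":0,"dz":0,"yaw":0}]' 0.55 50
```

```text
time_s: 34.83
ee_pos: [483.9, 213.6, 54.6]
ee_rot: [-180.0, -0.1, -2.5]
force: [-1.4, -1.2, 6.1]
gripper_width: 30.5
gripper_force: 50.0
time_s: 35.58
ee_pos: [484.3, 214.1, 156.0]
ee_rot: [-179.9, -0.2, -2.5]
force: [0.4, -0.3, 0.3]
gripper_width: 50.1
gripper_force: 0.0
time_s: 36.45
ee_pos: [430.0, 4.4, 153.6]
ee_rot: [-180.0, -0.0, -2.5]
force: [-0.4, 0.5, -0.9]
gripper_width: 50.1
gripper_force: 0.0
```

```bash
python3 -m crank '[{"dx":0,"dy":0,"dz":-0.04,"yaw":0},{"dx":0,"dy":0,"dz":-0.05,"yaw":0},{"dx":0,"dy":0,"dz":-0.025,"yaw":0},{"dx":0,"dy":0,"dz":-0.007,"yaw":0},{"dx":0,"dy":0,"dz":0,"yaw":0}]' 0.55 50; python3 -m crank '[{"dx":0,"dy":0,"dz":0,"yaw":0},{"dx":0,"dy":0,"dz":0,"yaw":0},{"dx":0,"dy":0,"dz":0,"yaw":0},{"dx":0,"dy":0,"dz":0,"yaw":0},{"dx":0,"dy":0,"dz":0,"yaw":0},{"dx":0,"dy":0,"dz":0,"yaw":0}]' 0 50; python3 -m crank '[{"dx":0,"dy":0,"dz":0.005,"yaw":0.6},{"dx":0,"dy":0,"dz":0.005,"yaw":-0.6},{"dx":0,"dy":0,"dz":0.005,"yaw":-0.6},{"dx":0,"dy":0,"dz":0.005,"yaw":0.6},{"dx":0,"dy":0,"dz":0.005,"yaw":0.6},{"dx":0,"dy":0,"dz":0.005,"yaw":-0.6},{"dx":0,"dy":0,"dz":0.01,"yaw":0},{"dx":0,"dy":0,"dz":0.01,"yaw":0},{"dx":0,"dy":0,"dz":0.01,"yaw":0},{"dx":0,"dy":0,"dz":0,"yaw":0}]' 0 50
```

```text
time_s: 37.08
ee_pos: [430.1, 4.5, 56.0]
ee_rot: [-180.0, -0.0, -2.5]
force: [-0.3, -1.3, 0.8]
gripper_width: 50.6
gripper_force: 0.0
time_s: 37.83
ee_pos: [430.2, 4.2, 56.7]
ee_rot: [-180.0, -0.1, -2.6]
force: [-0.3, 2.6, 5.6]
gripper_width: 30.7
gripper_force: 50.0
time_s: 39.08
ee_pos: [430.6, 3.7, 105.4]
ee_rot: [180.0, -0.2, -2.5]
force: [-0.4, -0.1, -1.4]
gripper_width: 30.6
gripper_force: 50.0
```

```bash
python3 -m crank '[{"dx":0,"dy":0,"dz":0.05,"yaw":0},{"dx":0,"dy":0.02,"dz":0.02,"yaw":0},{"dx":0.003,"dy":0.06,"dz":0,"yaw":0},{"dx":0.003,"dy":0.06,"dz":0,"yaw":0},{"dx":0.003,"dy":0.06,"dz":0,"yaw":0},{"dx":0.003,"dy":0.04,"dz":0,"yaw":0},{"dx":0,"dy":0.014,"dz":0,"yaw":0},{"dx":0,"dy":0,"dz":0,"yaw":0},{"dx":0,"dy":0,"dz":0,"yaw":0}]' 0 50; python3 -m crank '[{"dx":0,"dy":0,"dz":-0.04,"yaw":0},{"dx":0,"dy":0,"dz":-0.05,"yaw":0},{"dx":0,"dy":0,"dz":-0.03,"yaw":0},{"dx":0,"dy":0,"dz":-0.01,"yaw":0},{"dx":0,"dy":0,"dz":-0.002,"yaw":0},{"dx":0,"dy":0,"dz":0,"yaw":0}]' 0 50
```

```text
time_s: 40.2
ee_pos: [438.9, 206.0, 159.9]
ee_rot: [180.0, 0.0, -2.6]
force: [-0.1, 0.1, -1.6]
gripper_width: 30.6
gripper_force: 50.0
time_s: 40.95
ee_pos: [439.8, 207.0, 55.1]
ee_rot: [-180.0, -0.1, -2.6]
force: [0.7, -0.6, -1.1]
gripper_width: 30.6
gripper_force: 50.0
```

```bash
python3 -m crank '[{"dx":0,"dy":0,"dz":-0.0008,"yaw":0},{"dx":0,"dy":0,"dz":0,"yaw":0}]' 0 50; python3 -m crank '[{"dx":0,"dy":0,"dz":0,"yaw":0},{"dx":0,"dy":0,"dz":0,"yaw":0},{"dx":0,"dy":0,"dz":0,"yaw":0},{"dx":0,"dy":0,"dz":0.04,"yaw":0},{"dx":0,"dy":0,"dz":0.06,"yaw":0},{"dx":0,"dy":0,"dz":0.06,"yaw":0},{"dx":0,"dy":0,"dz":0.04,"yaw":0}]' 0.55 50;  python3 -m crank '[{"dx":0,"dy":-0.04,"dz":0,"yaw":1},{"dx":0,"dy":-0.04,"dz":0,"yaw":1},{"dx":0,"dy":-0.04,"dz":0,"yaw":1},{"dx":0,"dy":-0.04,"dz":0,"yaw":1},{"dx":0,"dy":-0.04,"dz":0,"yaw":1},{"dx":0,"dy":-0.04,"dz":0,"yaw":1},{"dx":0,"dy":-0.02,"dz":0,"yaw":1},{"dx":0,"dy":0,"dz":0,"yaw":1},{"dx":0,"dy":0,"dz":0,"yaw":1},{"dx":0,"dy":0,"dz":0,"yaw":1}]' 0.6 45
python3 - <<'E'
from h import *
im=grab('top','t5_full.png')
cv2.imwrite('pics/t5.png',cv2.resize(cv2.cvtColor(im,cv2.COLOR_RGB2BGR)[130:360,140:540],None,fx=2,fy=2,interpolation=cv2.INTER_CUBIC))
E
```

```text
time_s: 41.2
ee_pos: [439.9, 207.3, 54.7]
ee_rot: [-180.0, -0.1, -2.5]
force: [-1.0, -1.0, 5.6]
gripper_width: 30.7
gripper_force: 50.0
time_s: 42.08
ee_pos: [439.6, 207.4, 215.9]
ee_rot: [-179.9, -0.1, -2.5]
force: [0.7, -0.6, -0.2]
gripper_width: 50.0
gripper_force: 0.0
time_s: 43.32
ee_pos: [439.0, -1.0, 213.4]
ee_rot: [-180.0, 0.0, 47.6]
force: [-0.7, -0.1, -0.2]
gripper_width: 54.6
gripper_force: 0.0
```

View pics/t5.png

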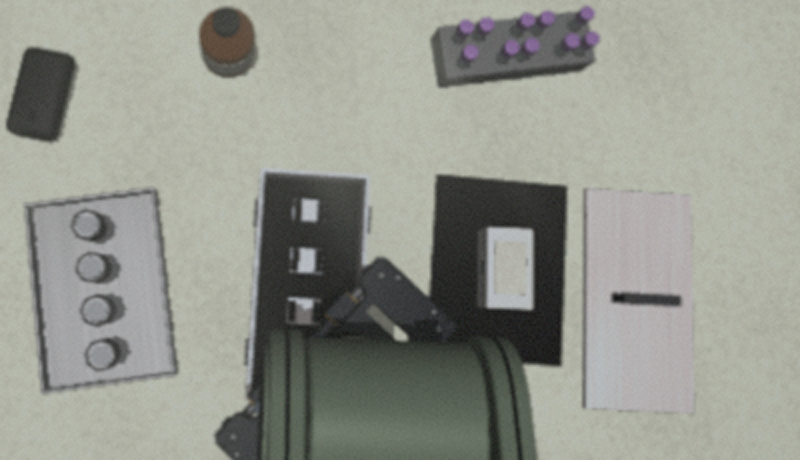

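All four eyepieces stand in the tray, and the slide box is on the mat. The lid lies flat to the right, with its handle at crop (648,299).

```bash
python3 - <<'E'
from h import *
c=eyes.calibration('top')
im=cv2.imread('pics/t5_full.png').max(2)
m=np.zeros_like(im);R=(440,268,485,292);m[R[1]:R[3],R[0]:R[2]]=(im[R[1]:R[3],R[0]:R[2]]<95)*255
k=max(cv2.findContours(m,0,1)[0],key=cv2.contourArea)
P=plane(c,k[:,0],40)[:,:2].astype(np.float32);print('handle',cv2.minAreaRect(P))
P=plane(c,np.array([(586,188),(692,194),(693,412),(585,408)])/2+[140,130],8)[:,:2]
a=P[0]-P[3]+P[1]-P[2];print('lid',P.mean(0),np.degrees(np.arctan2(a[1],a[0])))
print((proj(c,[[500.2,-370,40],[512,-370,40],[500,-338,40],[500,-402,40]])-[140,130])*2)
st()
E
```

```text
handle ((500.85479736328125, -361.5075988769531), (72.44035339355469, 9.774609565734863), 87.48870086669922)
lid [ 500.56187298 -369.99370575] -2.9407819276104163
[[652.88723555 298.8376222 ]
 [652.30682366 287.65094607]
 [623.70686077 298.81031782]
 [681.91058024 299.23071037]]
{'time_s': 43.4, 'ee_pos': [438.9, -0.9, 213.4], 'ee_rot': [-180.0, 0.0, 47.7], 'force': [0.6, 0.1, -0.6], 'gripper_width': 54.6, 'gripper_force': 0.0}
```

```bash
python3 -m crank '[{"dx":0.0096,"dy":-0.0577,"dz":0,"yaw":1},{"dx":0.0096,"dy":-0.0577,"dz":0,"yaw":1},{"dx":0.0096,"dy":-0.0577,"dz":0,"yaw":1},{"dx":0.0096,"dy":-0.0577,"dz":0,"yaw":1},{"dx":0.0096,"dy":-0.0577,"dz":0,"yaw":1},{"dx":0.0096,"dy":-0.0577,"dz":0,"yaw":1},{"dx":0.0096,"dy":-0.0577,"dz":0,"yaw":1},{"dx":0.0096,"dy":-0.0577,"dz":0,"yaw":1},{"dx":0,"dy":0,"dz":0,"yaw":0},{"dx":0,"dy":0,"dz":0,"yaw":0}]' 0.6 45
python3 -m crank '[{"dx":0,"dy":0,"dz":-0.05,"yaw":0},{"dx":0,"dy":0,"dz":-0.06,"yaw":0},{"dx":0,"dy":0,"dz":-0.05,"yaw":0},{"dx":0,"dy":0,"dz":-0.03,"yaw":0},{"dx":0,"dy":0,"dz":0,"yaw":0},{"dx":0,"dy":0,"dz":0,"yaw":0}]' 0.6 45
```

```text
time_s: 44.62
ee_pos: [500.2, -369.5, 213.1]
ee_rot: [-179.9, -0.1, 87.4]
force: [0.6, -0.6, 0.7]
gripper_width: 54.6
gripper_force: 0.0
time_s: 45.38
ee_pos: [501.4, -369.9, 63.1]
ee_rot: [179.9, 0.1, 87.5]
force: [0.3, 0.3, 0.7]
gripper_width: 54.5
gripper_force: 0.0
```

```bash
python3 -m crank '[{"dx":-0.001,"dy":0,"dz":-0.03,"yaw":0},{"dx":0,"dy":0,"dz":-0.017,"yaw":0},{"dx":0,"dy":0,"dz":0,"yaw":0},{"dx":0,"dy":0,"dz":0,"yaw":0}]' 0.6 45
python3 -m crank '[{"dx":0,"dy":0,"dz":0,"yaw":0},{"dx":0,"dy":0,"dz":0,"yaw":0},{"dx":0,"dy":0,"dz":0,"yaw":0},{"dx":0,"dy":0,"dz":0,"yaw":0},{"dx":0,"dy":0,"dz":0,"yaw":0},{"dx":0,"dy":0,"dz":0,"yaw":0}]' 0 45
python3 -m crank '[{"dx":0,"dy":0,"dz":0.02,"yaw":0},{"dx":0,"dy":0,"dz":0.05,"yaw":0},{"dx":0,"dy":0,"dz":0.05,"yaw":0},{"dx":0,"dy":0,"dz":0.03,"yaw":0},{"dx":0,"dy":0,"dz":0,"yaw":0}]' 0 45
```

```text
time_s: 45.88
ee_pos: [500.4, -370.6, 25.0]
ee_rot: [179.9, 0.1, 87.5]
force: [-0.2, 0.5, 0.4]
gripper_width: 54.8
gripper_force: 0.0
time_s: 46.62
ee_pos: [499.8, -370.2, 24.1]
ee_rot: [180.0, 0.0, 87.5]
force: [0.2, -0.5, -0.7]
gripper_width: 11.6
gripper_force: 45.0
time_s: 47.25
ee_pos: [500.8, -370.9, 146.8]
ee_rot: [179.7, 0.2, 87.5]
force: [0.4, -1.5, -2.4]
gripper_width: 11.6
gripper_force: 45.0
```

```bash
python3 -m crank '[{"dx":0,"dy":0.03,"dz":0,"yaw":0},{"dx":0.002,"dy":0.05,"dz":0,"yaw":0},{"dx":0.002,"dy":0.06,"dz":0,"yaw":0},{"dx":0.002,"dy":0.06,"dz":0,"yaw":0},{"dx":0.002,"dy":0.06,"dz":0,"yaw":0},{"dx":0.002,"dy":0.06,"dz":0,"yaw":0},{"dx":0.002,"dy":0.06,"dz":0,"yaw":0},{"dx":0.0015,"dy":0.05,"dz":0,"yaw":0},{"dx":0,"dy":0.033,"dz":0,"yaw":0},{"dx":0,"dy":0,"dz":0,"yaw":0}]' 0 45
python3 -m crank '[{"dx":0,"dy":0,"dz":-0.02,"yaw":0},{"dx":0,"dy":0,"dz":-0.02,"yaw":0},{"dx":0,"dy":0,"dz":-0.007,"yaw":0},{"dx":0,"dy":0,"dz":0,"yaw":0},{"dx":0,"dy":0,"dz":0,"yaw":0}]' 0 45
```

```text
time_s: 48.5
ee_pos: [508.7, 2.6, 142.7]
ee_rot: [-179.8, -0.0, 87.7]
force: [0.5, 0.2, -1.8]
gripper_width: 11.8
gripper_force: 45.0
time_s: 49.12
ee_pos: [510.9, 0.1, 106.9]
ee_rot: [179.9, 0.0, 87.5]
force: [0.0, -0.2, -1.9]
gripper_width: 11.9
gripper_force: 45.0
```

```bash
python3 -m crank '[{"dx":0,"dy":0,"dz":-0.0015,"yaw":0},{"dx":0,"dy":0,"dz":-0.0015,"yaw":0},{"dx":0,"dy":0,"dz":0,"yaw":0}]' 0 45
python3 -m crank '[{"dx":0,"dy":0,"dz":0,"yaw":0},{"dx":0,"dy":0,"dz":0,"yaw":0},{"dx":0,"dy":0,"dz":0,"yaw":0},{"dx":0,"dy":0,"dz":0,"yaw":0},{"dx":0,"dy":0,"dz":0.05,"yaw":0},{"dx":0,"dy":0,"dz":0.06,"yaw":0},{"dx":0,"dy":0,"dz":0.05,"yaw":0}]' 0.6 45
python3 -m crank '[{"dx":0,"dy":-0.06,"dz":0,"yaw":0},{"dx":0,"dy":-0.06,"dz":0,"yaw":0},{"dx":0,"dy":-0.06,"dz":0,"yaw":0},{"dx":0,"dy":-0.06,"dz":0,"yaw":0},{"dx":0,"dy":-0.06,"dz":0,"yaw":0},{"dx":0,"dy":-0.06,"dz":0,"yaw":0},{"dx":0,"dy":-0.06,"dz":0,"yaw":0},{"dx":0,"dy":-0.05,"dz":0,"yaw":0},{"dx":0,"dy":0,"dz":0,"yaw":0},{"dx":0,"dy":0,"dz":0,"yaw":0}]' 0.6 45
python3 - <<'E'
from h import *
im=grab('top','t6_full.png')
cv2.imwrite('pics/t6.png',cv2.resize(cv2.cvtColor(im,cv2.COLOR_RGB2BGR)[205:340,140:440],None,fx=2.6,fy=4,interpolation=cv2.INTER_CUBIC))
E
```

```text
time_s: 49.5
ee_pos: [510.5, 0.2, 104.1]
ee_rot: [180.0, -0.0, 87.5]
force: [0.5, 0.6, -3.0]
gripper_width: 11.7
gripper_force: 45.0
time_s: 50.38
ee_pos: [510.7, 0.3, 233.9]
ee_rot: [179.9, -0.0, 87.5]
force: [0.7, -0.9, -1.0]
gripper_width: 54.6
gripper_force: 0.0
time_s: 51.62
ee_pos: [510.4, -375.1, 231.8]
ee_rot: [-180.0, -0.1, 87.5]
force: [-0.8, 0.2, -0.7]
gripper_width: 55.2
gripper_force: 0.0
```

View pics/t6.png

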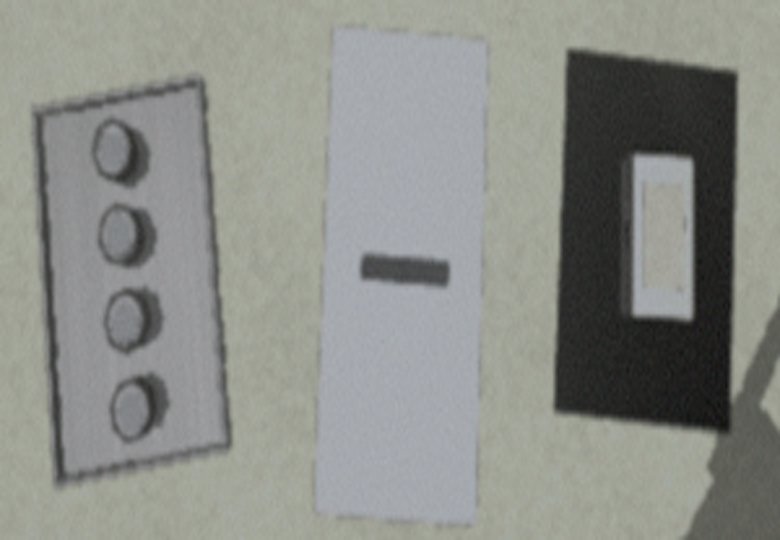

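The lid is back on the case, with corners at about (333,26), (488,40), (475,523) and (316,511). The four eyepieces and the box are in place. I'll check the numbers against the case pose.

```bash
python3 - <<'E'
from h import *
c=eyes.calibration('top')
P=plane(c,np.array([(333,26),(488,40),(475,523),(316,511)])/[2.6,4]+[140,205],88)[:,:2]
a=P[0]-P[3]+P[1]-P[2];print('lid',P.mean(0),np.degrees(np.arctan2(a[1],a[0])))
print('handle',plane(c,[np.array([405,270])/[2.6,4]+[140,205]],120))
E
```

```text
lid [ 5.10227119e+02 -3.55936434e-01] -2.3620556389093514
handle [[509.793478     0.89601228 120.        ]]
```

```bash
python3 -c "
from workcell import ticket
print(ticket.job_done())"
```

```text
the job is handed in; nothing more can be done
None
```

The job is handed in (no verdict was returned): the one slide box is on the mat, all four eyepieces stand in the tray, and the lid is back on the case, about 1 mm and 0.5° off square by the top camera.

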